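# Feed the sieve shaker and hold its dial at the third step

## Task

Pick up the scoop by its handle and shake its eight lumps of broken clay out over the round sieve on the sieve shaker, spread evenly so that all eight lie inside the sieve and at least one lands well inside each of the four quarters marked by its cross bars, then stand the scoop upright on the bench again and let go of it. Then turn the shaker's spring-return dial past its first two clicks to the third and keep holding it there: the program finishes while still holding the dial at the third step, with the lumps in the sieve and the other things on the bench left where they were.

Things in the scene. Friction and masses are not known exactly. Their poses are not given: they have to be found in the camera images.
- scoop_grip (a point): grip point: middle of the scoop's overhead handle, a level wooden bar 118 long (along x), 16 wide, 18 high, 92 above the scoop's underside, 47 above its side walls (mm). Metal scoop 170 x 84 mm, 190 to 320 g empty, standing on the bench at the robot's right. Axes: x towards the open mouth, z up. Flat floor 3 mm thick, walls 45 mm high, inside 78 mm wide, narrowing to 52 at the mouth
- scoop_lip (a point): middle of the scoop's lower lip at the open mouth, 3 mm above its underside, on top of its floor: 100 mm ahead (+x) and 89 mm below the handle's middle. Lumps leave over this edge when the mouth is tipped down and the scoop shaken
- lump0_c (a point): centre of one lump of broken biscuit-fired clay, tan, blocky, about 19 x 16 x 15 mm, 11 g; eight alike, all lying in the scoop at the start. Slides on the scoop's floor (friction between 0.45 and 0.75)
- lump1_c (a point): centre of one lump of broken biscuit-fired clay, tan, blocky, about 19 x 16 x 15 mm, 11 g; eight alike, all lying in the scoop at the start. Slides on the scoop's floor (friction between 0.45 and 0.75)
- lump2_c (a point): centre of one lump of broken biscuit-fired clay, tan, blocky, about 19 x 16 x 15 mm, 11 g; eight alike, all lying in the scoop at the start. Slides on the scoop's floor (friction between 0.45 and 0.75)
- lump3_c (a point): centre of one lump of broken biscuit-fired clay, tan, blocky, about 19 x 16 x 15 mm, 11 g; eight alike, all lying in the scoop at the start. Slides on the scoop's floor (friction between 0.45 and 0.75)
- lump4_c (a point): centre of one lump of broken biscuit-fired clay, tan, blocky, about 19 x 16 x 15 mm, 11 g; eight alike, all lying in the scoop at the start. Slides on the scoop's floor (friction between 0.45 and 0.75)
- lump5_c (a point): centre of one lump of broken biscuit-fired clay, tan, blocky, about 19 x 16 x 15 mm, 11 g; eight alike, all lying in the scoop at the start. Slides on the scoop's floor (friction between 0.45 and 0.75)
- lump6_c (a point): centre of one lump of broken biscuit-fired clay, tan, blocky, about 19 x 16 x 15 mm, 11 g; eight alike, all lying in the scoop at the start. Slides on the scoop's floor (friction between 0.45 and 0.75)
- lump7_c (a point): centre of one lump of broken biscuit-fired clay, tan, blocky, about 19 x 16 x 15 mm, 11 g; eight alike, all lying in the scoop at the start. Slides on the scoop's floor (friction between 0.45 and 0.75)
- sieve_mesh (a point): centre of the top face of the round sieve's mesh, 150 mm above the bench; brass sieve 195 mm wide inside, its wall 40 mm higher than the mesh. It sits on the left of the fixed shaker, whose housing is 250 (x) by 400 (y) by 75 mm high, centred 85 mm from here towards -y. Axes: x, y along the two brass cross bars that mark the quarters, z up
- dial_grip (a point): middle of the dial's upright black grip bar, on its turning axis, 107 mm above the bench. Bar 50 long (x), 13 wide, 34 mm high (90 to 124 above the bench), on a skirt 62 mm across. Axes turn with the dial: x along the bar to its white pointer, z up. It is on the flat right part of the shaker's top (75 mm high), 225 mm from the sieve's centre (-y); the sieve's side begins 120 mm from it
- dial (a joint): angle of the dial in rad: 0 at rest (long mark), growing as it is turned clockwise seen from above. Clicks at 0.42 (one dot), 0.84 (two dots) and 1.26 (three dots); end stop at 1.36. A return spring of 0.08 to 0.13 N m, plus up to 0.06 N m between the clicks, drives it back to 0 whenever it is let go, from any click
- beaker: bystander: fired clay beaker, 76 mm across, 85 mm high; origin at the centre of its underside
- bowl: bystander: clay bowl, 130 mm across, 55 mm high; origin at the centre of its underside
- jar: bystander: lidded glaze jar, 72 mm across, 95 mm high; origin at the centre of its underside
- brush: bystander: flat brush with wooden handle, 190 mm long, 46 mm wide, 12 mm thick, lying; origin near its middle, on its underside
- rib: bystander: flat wooden rib, 84 x 68 x 8 mm, lying; origin on its underside

How it is judged:
By the outcome, as a careful person would: the job done as asked, in the order asked, and still so for the second after the job is handed in, while the arm keeps its last pose, push and grip.
It also fails if it takes over 72 s, if anything falls off the work surface, if the arm or the gripper's body presses on something with over 40 N, if the wrist force passes 120 N, or if a joint passes its speed limit or range.

## Robot

A 6-joint arm with a two-finger parallel gripper is mounted at the origin on the work surface. World frame = base frame: x ahead of the robot, y to its left, z up, the work surface at z = 0. Lengths are in m, angles in rad, forces in N, time in s.
With the tool pointing down it reaches from about 0.4 to 0.825 m from the base axis. Payload 7 kg.
Tool frame: the origin (TCP) lies on the front face of the gripper's body, between the roots of the fingers; the fingertips stand 66 mm ahead of it and the grasp point (between the pads) lies 47 mm ahead of it; z points along the fingers, y is the line along which they close (so a half turn about z gives the same grasp; the last joint's range is limited). The gripper opens to 88 mm and grips with 3 to 60 N. Pads are 19 mm wide; open, the fingers measure 130 mm over their backs; the gripper's body (78 mm by 193 mm) begins 47 mm behind the grasp point.
Start: joints at [-1.056, 0.359, 0.012, 0, -1.224, -0.288], TCP at [0.152, -0.658, 0.292] pointing down, gripper open.
Joint ranges: [-3.07, 3.07], [-1.43, 2.12], [-1.02, 1.25], [-3.03, 1.67], [-3.05, -0], [-3.03, 3.03]. Speed limits (rad/s): [2.39, 2.39, 3.01, 3.14, 3.14, 3.14].

## Interface

Orientations are given as [roll, pitch, yaw] about the fixed x, y, z axes, in that order (R = Rz(yaw) Ry(pitch) Rx(roll)).
In Python, from station import arm gives the robot as it stands. The module is installed in compiled form; this text tells all that it offers.
- The arm moves only by the tool move_arm, never from a script. Its argument "increments" is a list of rows, each an object of numbers: "jaw": the gripper command: -1 is shut, 1 is fully open, values between are in proportion; "dx", "dy", "dz": the shift along the tool's x, y, z in m; "twist": the turn about the tool's z in rad. A call has 1 to 12 rows; each row shifts and turns the commanded pose from where the row before left it, along the tool's axes as they then stand; what a row does not reach is not made up. A row lasts 1/12 s, in which the tool goes at most 41.7 mm and 7.16 degrees, less where a joint would pass 70% of its speed; a pose out of reach is approached as far as the arm can. A call is refused whole if a number of a shift passes 0.0417 or a number of a turn 0.125, either way. A call with a gripper value outside its range is refused whole. The fingers move at their own pace and stop on an object; "force" is the grip in N (left out, the last holds). Time passes only in rows, so rows that do not move let the fingers close. It gives the time, the measured TCP pose, the force, the opening and the grip force at its end, in the units of the state.
- arm.get_state(): the state, without advancing time (a new reading comes with each control period).
- arm.grab_frame(name): name is "scene" or "top" or "wrist"; returns the picture (480x640x3 uint8, blue, green, red); there is no depth.
- arm.camera_info(name): a dict with "K" (3x3 intrinsics, pixels), "extrinsics" (4x4, takes a point from camera to world coordinates). Camera axes: x right, y down, z forward; pixel columns grow to the right and rows downward; lengths in m; the calibration is good to about 2 mm. A picture is of the moment at which its call begins: read the wrist's pose just before it. camera_info takes no time and is no camera call; for the wrist camera it gives the pose at the moment of the call.
- arm.job_done(): hands the job in; it is judged then, once.
Trained networks look in the newest picture that a camera, given by its name, has taken for a name from the list of things; names that differ only in an ending like _2 or _b are one class to them, and where a whole thing is asked for, a point or a joint stands for the part that bears it (a point fixed in the world has none). Each returns a list of dicts, best first, with "score" (0 to 1); they miss things now and then, are a little off and sometimes report something else, mostly with a low value. They report only what shows in the picture. A call takes as long as a camera call.
- arm.find_in(camera, name): "position" ([x, y, z] in m, in world coordinates, good to about 4 mm: the middle of the surface that is visible of it).
- arm.silhouettes(camera, name): "pixels" (480x640 bool, what is visible of it).
- arm.pinpoint(camera, name): "position" ([x, y, z] in m, in world coordinates, good to about 4 mm: a listed point, or the origin of a listed thing).
The state is a dict: "t": time; "q": joint angles; "qd": joint speeds; "joint_efforts": joint torques, N m; "eef_pos": TCP position; "ee_rot": TCP orientation; "force": force on the tool from outside, world axes, zero at the start; "moment": the same for the moment, N m; "width": finger opening in m; "gripper_force": force on a finger pad.
Only numpy, scipy, OpenCV 4.12 (cv2) and the standard library are available. Lean on these libraries where they do the work, as an engineer would, in place of code of your own. Each camera call takes 0.05 s, during which the arm holds its last target. There are 200 camera calls.

## Working session

There is one attempt and no reset: what is moved stays moved. The work goes in short steps, Python scripts to look and compute and a tool call to move; the robot and the scene stay as the last step left them, time stands still between calls to the robot, and variables do not carry over. Pictures are saved under pics/ and viewed, at most 10 in all, crops included, and the job is handed in when it is done.

Besides the shell and the picture viewer there is one more tool, called as name(argument=value, ...), one argument or row to a line, values as JSON. move_arm: Moves the arm, as the interface text tells. Its arguments: {"type":"object","properties":{"increments":{"type":"array"},"force":{"type":"number"}},"required":["increments"]}

```bash
mkdir -p pics
cat > h.py <<'E'
from station import arm
import numpy as np, cv2
def snap(c,n):
    im=arm.grab_frame(c); cv2.imwrite(f'pics/{n}.png',im); return im
def pp(c,n,k=1,f=None):
    for r in (f or arm.pinpoint)(c,n)[:k]:
        print(c,n,np.round(r['position'],4),round(r['score'],2),{k:np.round(v,3) for k,v in r.items() if k not in('position','score','pixels')})
def st():
    s=arm.get_state(); print({k:np.round(s[k],3) for k in('t','q','eef_pos','ee_rot','force','moment','width','gripper_force')})
E
python3 - <<'E'
from h import *
st()
for c in('top','scene'):
    snap(c,c+'0')
    for n in('scoop_grip','scoop_lip','sieve_mesh','dial_grip'): pp(c,n)
    if c=='top':
        for n in('beaker','bowl','jar','brush','rib'): pp(c,n)
E
```

```text
{'t': np.float64(0.0), 'q': array([-1.056,  0.359,  0.011, -0.   , -1.224, -0.288]), 'eef_pos': array([ 0.152, -0.657,  0.291]), 'ee_rot': array([ 3.14 , -0.   , -2.915]), 'force': array([ 0.279,  0.126, -0.255]), 'moment': array([-0.025, -0.047,  0.031]), 'width': np.float64(0.088), 'gripper_force': np.float64(0.0)}
top scoop_grip [ 0.5537 -0.3385  0.0939] 0.82 {}
top scoop_lip [ 0.4467 -0.3629  0.0041] 0.84 {}
top sieve_mesh [0.519  0.1674 0.153 ] 0.6 {}
top dial_grip [ 0.5242 -0.0588  0.1084] 0.72 {}
top beaker [ 3.562e-01 -2.282e-01 -1.000e-04] 0.87 {}
top bowl [ 0.7411 -0.2508 -0.0048] 0.93 {}
top jar [ 0.7864  0.0067 -0.0053] 0.76 {}
top brush [ 0.6758 -0.4002 -0.001 ] 0.82 {}
top rib [5.046e-01 4.492e-01 2.000e-04] 0.77 {}
scene scoop_grip [ 0.5513 -0.3409  0.0926] 0.74 {}
scene scoop_lip [ 0.4517 -0.3604  0.0022] 0.64 {}
scene sieve_mesh [0.5181 0.1606 0.1454] 0.65 {}
scene dial_grip [ 0.524  -0.0598  0.1067] 0.91 {}
```

View pics/top0.png

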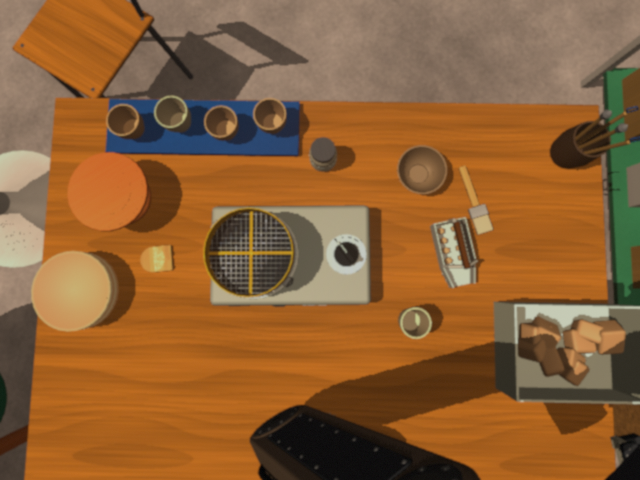

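View pics/scene0.png

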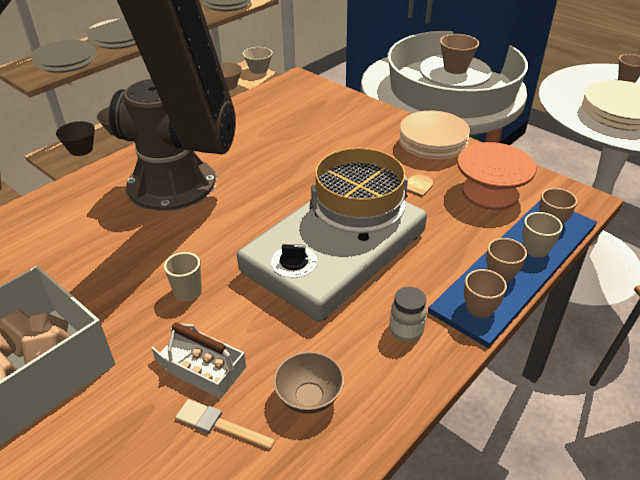

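move_arm(
  increments=[
    {"dx": -0.03,"dy": 0.014,"jaw": 1},
    {"dx": -0.036,"dy": 0.017},
    {"dx": -0.036,"dy": 0.017},
    {"dx": -0.036,"dy": 0.017},
    {"dx": -0.036,"dy": 0.017},
    {"dx": -0.036,"dy": 0.017},
    {"dx": -0.036,"dy": 0.017},
    {"dx": -0.036,"dy": 0.017},
    {"dx": -0.036,"dy": 0.017},
    {"dx": -0.036,"dy": 0.017},
    {"dx": -0.036,"dy": 0.017},
    {"dx": -0.03,"dy": 0.014},
  ],
)

```text
$.increments[0]: bad value
```

move_arm(
  increments=[
    {"dx": -0.03,"dy": 0.014},
    {},
    {},
  ],
)

```text
$.increments[0]: bad value
```

Run:
```python
from h import *
st()
snap('wrist','w1')
for n in('scoop_grip','scoop_lip'): pp('wrist',n)
pp('wrist','lump0_c',12)
s=arm.silhouettes('wrist','scoop_grip')
print(arm.camera_info('wrist'))
```

```text
{'t': np.float64(0.75), 'q': array([-1.056,  0.359,  0.012, -0.   , -1.224, -0.288]), 'eef_pos': array([ 0.152, -0.658,  0.292]), 'ee_rot': array([-3.142,  0.   , -2.915]), 'force': array([-0.312, -0.253,  0.658]), 'moment': array([-0.023, -0.042,  0.   ]), 'width': np.float64(0.088), 'gripper_force': np.float64(0.0)}
{'K': array([[391.6627837 ,   0.        , 323.61769861],
       [  0.        , 391.6627837 , 241.82851065],
       [  0.        ,   0.        ,   1.        ]]), 'extrinsics': array([[-2.25842892e-01,  9.32257620e-01,  2.82649461e-01,
         7.49836139e-02],
       [ 9.74163737e-01,  2.16113535e-01,  6.55740351e-02,
        -6.77308036e-01],
       [ 4.75195717e-05,  2.90156285e-01, -9.56979273e-01,
         3.84896575e-01],
       [ 0.00000000e+00,  0.00000000e+00,  0.00000000e+00,
         1.00000000e+00]])}
```

View pics/w1.png

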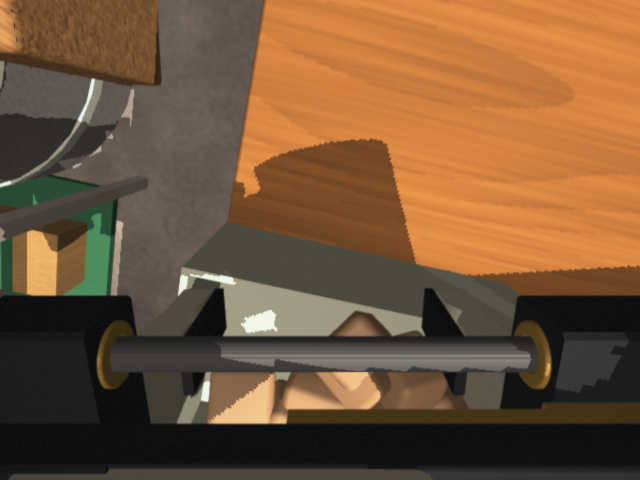

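The wrist view shows only the clay crate under the gripper (rows 230–420), since the moves were refused. I'll send every field in each row.

move_arm(
  increments=[
    {"jaw": 1,"dx": -0.02,"dy": 0.009,"dz": -0.02,"twist": 0},
    {"jaw": 1,"dx": -0.036,"dy": 0.017,"dz": 0,"twist": 0},
    {"jaw": 1,"dx": -0.036,"dy": 0.017,"dz": 0,"twist": 0},
    {"jaw": 1,"dx": -0.036,"dy": 0.017,"dz": 0,"twist": 0},
    {"jaw": 1,"dx": -0.036,"dy": 0.017,"dz": 0,"twist": 0},
    {"jaw": 1,"dx": -0.036,"dy": 0.017,"dz": 0,"twist": 0},
    {"jaw": 1,"dx": -0.036,"dy": 0.017,"dz": 0,"twist": 0},
    {"jaw": 1,"dx": -0.036,"dy": 0.017,"dz": 0,"twist": 0},
    {"jaw": 1,"dx": -0.036,"dy": 0.017,"dz": 0,"twist": 0},
    {"jaw": 1,"dx": -0.036,"dy": 0.017,"dz": 0,"twist": 0},
    {"jaw": 1,"dx": -0.036,"dy": 0.017,"dz": 0,"twist": 0},
    {"jaw": 1,"dx": -0.036,"dy": 0.017,"dz": 0,"twist": 0},
  ],
)

```text
t: 2.0
eef_pos: [0.5144, -0.3716, 0.3125]
ee_rot: [-3.141, 0.001, -2.915]
force: [0.1, -0.4, 0.3]
width: 0.0877
gripper_force: 0.0
```

move_arm(
  increments=[
    {"jaw": 1,"dx": -0.036,"dy": 0.017,"dz": 0,"twist": 0},
    {"jaw": 1,"dx": -0.01,"dy": 0.006,"dz": 0.02,"twist": 0},
    {"jaw": 1,"dx": 0,"dy": 0,"dz": 0.0,"twist": 0},
  ],
)

```text
t: 2.25
eef_pos: [0.5543, -0.3373, 0.2886]
ee_rot: [3.139, -0.003, -2.912]
force: [-1.0, -0.0, -1.6]
width: 0.0875
gripper_force: 0.0
```

Run:
```python
from h import *
st()
snap('wrist','w2')
for n in('scoop_grip','scoop_lip'): pp('wrist',n)
pp('wrist','lump0_c',12)
```

```text
{'t': np.float64(2.25), 'q': array([-0.247,  0.32 , -0.052, -0.002, -1.202, -1.093]), 'eef_pos': array([ 0.554, -0.337,  0.289]), 'ee_rot': array([ 3.139e+00, -3.000e-03, -2.912e+00]), 'force': array([-1.021, -0.032, -1.568]), 'moment': array([0.08 , 0.203, 0.004]), 'width': np.float64(0.087), 'gripper_force': np.float64(0.0)}
wrist scoop_grip [ 0.5497 -0.3453  0.0912] 0.9 {}
wrist scoop_lip [ 0.4507 -0.3619  0.0034] 0.93 {}
wrist lump0_c [ 0.6021 -0.3467  0.0102] 0.76 {}
wrist lump0_c [ 0.5418 -0.3206  0.0108] 0.51 {}
```

View pics/w2.png

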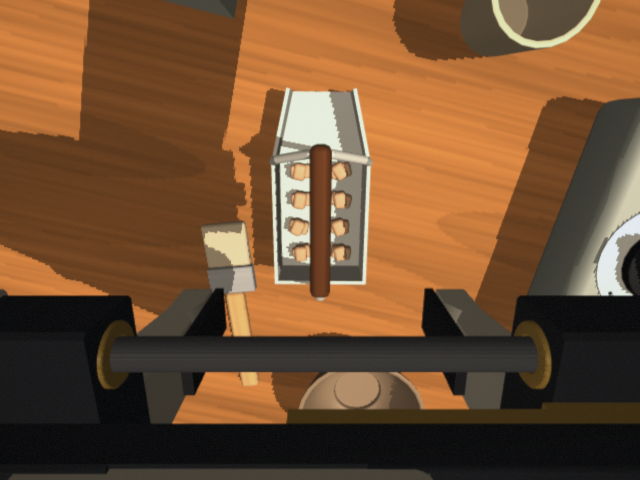

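The scoop is centred at (320, 190). Its handle runs straight up and down the picture at col 320, and the lumps stand in 2 columns of 4 (rows 172–252). I'll descend and grip.

move_arm(
  increments=[
    {"jaw": 1,"dx": 0.003,"dy": -0.004,"dz": 0.03,"twist": 0},
    {"jaw": 1,"dx": 0,"dy": 0,"dz": 0.035,"twist": 0},
    {"jaw": 1,"dx": 0,"dy": 0,"dz": 0.035,"twist": 0},
    {"jaw": 1,"dx": 0,"dy": 0,"dz": 0.03,"twist": 0},
    {"jaw": 1,"dx": 0,"dy": 0,"dz": 0.018,"twist": 0},
    {"jaw": -1,"dx": 0,"dy": 0,"dz": 0.0,"twist": 0},
    {"jaw": -1,"dx": 0,"dy": 0,"dz": 0,"twist": 0},
    {"jaw": -1,"dx": 0,"dy": 0,"dz": 0,"twist": 0},
    {"jaw": -1,"dx": 0,"dy": 0,"dz": 0,"twist": 0},
    {"jaw": -1,"dx": 0,"dy": 0,"dz": 0,"twist": 0},
    {"jaw": -1,"dx": 0,"dy": 0,"dz": 0,"twist": 0},
  ],
  force=45,
)

```text
t: 3.37
eef_pos: [0.5512, -0.3452, 0.1457]
ee_rot: [-3.14, 0.002, -2.915]
force: [-0.0, 0.1, -0.3]
width: 0.0532
gripper_force: 0.0
```

move_arm(
  increments=[
    {"jaw": -1,"dx": 0,"dy": 0.001,"dz": 0.004,"twist": 0},
    {"jaw": -1,"dx": 0,"dy": 0,"dz": 0,"twist": 0},
    {"jaw": -1,"dx": 0,"dy": 0,"dz": 0,"twist": 0},
    {"jaw": -1,"dx": 0,"dy": 0,"dz": 0,"twist": 0},
    {"jaw": -1,"dx": 0,"dy": 0,"dz": 0,"twist": 0},
    {"jaw": -1,"dx": 0,"dy": 0,"dz": 0,"twist": 0},
    {"jaw": -1,"dx": 0,"dy": 0,"dz": 0,"twist": 0},
    {"jaw": -1,"dx": 0,"dy": 0,"dz": 0,"twist": 0},
  ],
)

```text
t: 4.03
eef_pos: [0.5501, -0.3439, 0.1396]
ee_rot: [3.141, -0.001, -2.915]
force: [-0.6, -0.1, -4.0]
width: 0.0157
gripper_force: 45.0
```

move_arm(
  increments=[
    {"jaw": -1,"dx": 0,"dy": 0,"dz": -0.01,"twist": 0},
    {"jaw": -1,"dx": 0,"dy": 0,"dz": -0.02,"twist": 0},
    {"jaw": -1,"dx": 0,"dy": 0,"dz": -0.03,"twist": 0.02},
    {"jaw": -1,"dx": 0,"dy": 0,"dz": -0.035,"twist": 0.04},
    {"jaw": -1,"dx": 0,"dy": 0,"dz": -0.035,"twist": 0.05},
    {"jaw": -1,"dx": 0,"dy": 0,"dz": -0.03,"twist": 0.05},
    {"jaw": -1,"dx": 0,"dy": 0,"dz": -0.025,"twist": 0.04},
    {"jaw": -1,"dx": 0,"dy": 0,"dz": -0.015,"twist": 0.027},
    {"jaw": -1,"dx": 0,"dy": 0,"dz": -0.01,"twist": 0},
    {"jaw": -1,"dx": 0,"dy": 0,"dz": 0,"twist": 0},
  ],
)

```text
t: 4.87
eef_pos: [0.5508, -0.3443, 0.353]
ee_rot: [-3.14, 0.004, -3.141]
force: [-0.6, 0.1, -3.0]
width: 0.0158
gripper_force: 45.0
```

move_arm(
  increments=[
    {"jaw": -1,"dx": 0,"dy": 0.01,"dz": 0,"twist": 0},
    {"jaw": -1,"dx": -0.005,"dy": 0.02,"dz": 0,"twist": 0},
    {"jaw": -1,"dx": -0.01,"dy": 0.03,"dz": 0,"twist": 0},
    {"jaw": -1,"dx": -0.01,"dy": 0.038,"dz": 0,"twist": 0},
    {"jaw": -1,"dx": -0.01,"dy": 0.038,"dz": 0,"twist": 0},
    {"jaw": -1,"dx": -0.01,"dy": 0.038,"dz": 0,"twist": 0},
    {"jaw": -1,"dx": -0.01,"dy": 0.038,"dz": 0,"twist": 0},
    {"jaw": -1,"dx": -0.01,"dy": 0.038,"dz": 0,"twist": 0},
    {"jaw": -1,"dx": -0.01,"dy": 0.038,"dz": 0,"twist": 0},
    {"jaw": -1,"dx": -0.01,"dy": 0.038,"dz": 0,"twist": 0},
    {"jaw": -1,"dx": -0.01,"dy": 0.038,"dz": 0,"twist": 0},
    {"jaw": -1,"dx": -0.01,"dy": 0.03,"dz": 0,"twist": 0},
  ],
)

```text
t: 5.87
eef_pos: [0.6548, 0.0532, 0.3481]
ee_rot: [-3.141, -0.003, -3.14]
force: [0.5, -1.0, -4.1]
width: 0.0157
gripper_force: 45.0
```

move_arm(
  increments=[
    {"jaw": -1,"dx": -0.01,"dy": 0.025,"dz": 0,"twist": 0},
    {"jaw": -1,"dx": -0.01,"dy": 0.02,"dz": 0,"twist": 0},
    {"jaw": -1,"dx": -0.01,"dy": 0.014,"dz": 0,"twist": 0},
    {"jaw": -1,"dx": -0.005,"dy": 0.01,"dz": 0,"twist": 0},
    {"jaw": -1,"dx": 0,"dy": 0,"dz": 0,"twist": 0},
  ],
)

```text
t: 6.28
eef_pos: [0.6906, 0.1212, 0.3474]
ee_rot: [-3.141, -0.003, -3.14]
force: [-0.5, -0.1, -4.2]
width: 0.016
gripper_force: 45.0
```

Run:
```python
from h import *
st()
snap('wrist','w3')
pp('wrist','sieve_mesh');pp('wrist','scoop_lip')
```

```text
{'t': np.float64(6.283), 'q': array([ 4.500e-01,  3.790e-01,  1.660e-01, -1.000e-03, -1.362e+00,
       -2.019e+00]), 'eef_pos': array([0.691, 0.121, 0.347]), 'ee_rot': array([-3.141e+00, -3.000e-03, -3.140e+00]), 'force': array([-0.464, -0.07 , -4.168]), 'moment': array([-0.134, -0.01 ,  0.017]), 'width': np.float64(0.016), 'gripper_force': np.float64(44.997)}
wrist scoop_lip [0.5895 0.1222 0.215 ] 0.6 {}
```

View pics/w3.png

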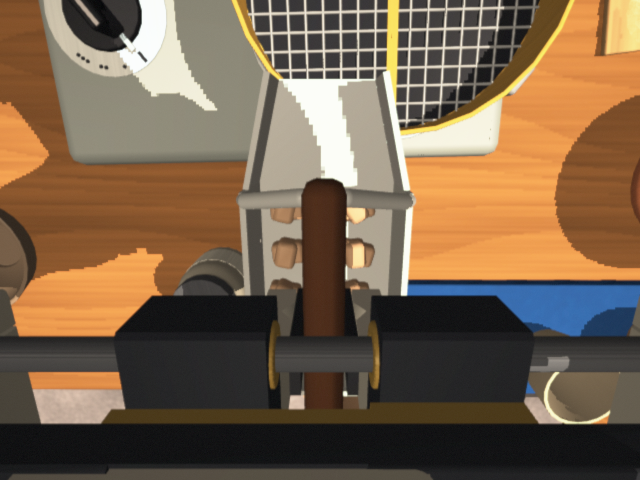

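Scoop held level at the sieve's near-right rim, its lip at row 75. The lumps are still in their rows (213, 252, 287). Now one test pulse.

move_arm(
  increments=[
    {"jaw": -1,"dx": 0.01,"dy": 0,"dz": 0,"twist": 0},
    {"jaw": -1,"dx": 0.02,"dy": 0,"dz": 0,"twist": 0},
    {"jaw": -1,"dx": 0.03,"dy": 0,"dz": 0,"twist": 0},
    {"jaw": -1,"dx": 0.04,"dy": 0,"dz": 0,"twist": 0},
    {"jaw": -1,"dx": 0,"dy": 0,"dz": 0,"twist": 0},
    {"jaw": -1,"dx": 0,"dy": 0,"dz": 0,"twist": 0},
  ],
)

```text
t: 6.93
eef_pos: [0.5878, 0.1177, 0.3516]
ee_rot: [3.141, 0.001, 3.142]
force: [0.7, -0.2, -3.8]
width: 0.0155
gripper_force: 45.0
```

Run:
```python
from h import *
st()
snap('wrist','w4')
for r in arm.silhouettes('wrist','lump0_c'):
    v,u=np.nonzero(r['pixels']); print(round(r['score'],2),u.mean().round(),v.mean().round(),v.min(),v.max(),len(u))
```

```text
{'t': np.float64(6.933), 'q': array([ 0.523,  0.202, -0.069, -0.   , -1.298, -2.094]), 'eef_pos': array([0.588, 0.118, 0.352]), 'ee_rot': array([3.141e+00, 1.000e-03, 3.142e+00]), 'force': array([ 0.736, -0.172, -3.787]), 'moment': array([ 0.011, -0.24 , -0.025]), 'width': np.float64(0.016), 'gripper_force': np.float64(44.999)}
```

View pics/w4.png

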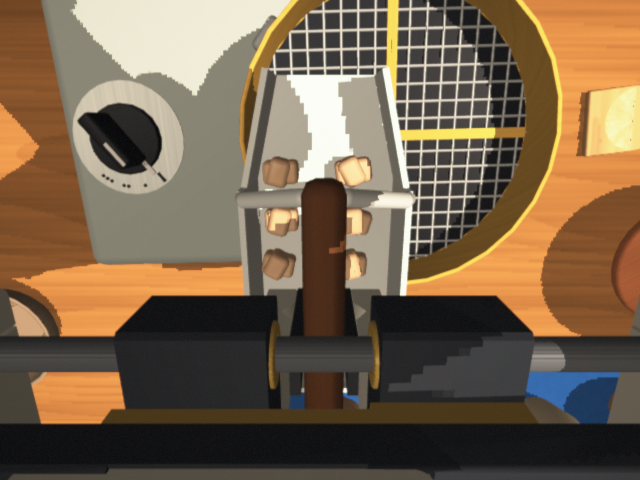

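The pulse advanced the rows about 22 mm: the front row is now at v≈170, the others at 220 and 264, and the lip at v≈75. I'll track the lumps by colour from here.

```bash
cat >> h.py <<'E'
def inscoop(im):
    hsv=cv2.cvtColor(im,cv2.COLOR_BGR2HSV)
    m=((hsv[...,0]<22)&(hsv[...,1]>70)&(hsv[...,2]>50)).astype(np.uint8)
    roi=np.zeros(m.shape,np.uint8); cv2.fillPoly(roi,[np.array([[270,60],[382,60],[404,298],[246,298]])],1)
    roi[178:,298:350]=0; m&=roi
    n,l,s,c=cv2.connectedComponentsWithStats(cv2.morphologyEx(m,cv2.MORPH_OPEN,np.ones((3,3))))
    return [(int(c[i][0]),int(c[i][1]),int(s[i][4])) for i in range(1,n) if s[i][4]>80]
E
python3 - <<'E'
from h import *
for n in('w3','w4'): print(inscoop(cv2.imread(f'pics/{n}.png')))
E
```

```text
[(284, 214, 380), (362, 215, 164), (284, 252, 694), (361, 252, 481), (282, 284, 248), (357, 285, 166)]
[(279, 171, 908), (353, 168, 556), (281, 220, 720), (360, 221, 403), (277, 263, 825), (358, 262, 327)]
```

move_arm(
  increments=[
    {"jaw": -1,"dx": -0.01,"dy": 0,"dz": 0,"twist": 0},
    {"jaw": -1,"dx": -0.02,"dy": 0,"dz": 0,"twist": 0},
    {"jaw": -1,"dx": -0.025,"dy": 0,"dz": 0,"twist": 0},
    {"jaw": -1,"dx": -0.025,"dy": 0,"dz": 0,"twist": 0},
    {"jaw": -1,"dx": -0.015,"dy": 0,"dz": 0,"twist": 0},
    {"jaw": -1,"dx": -0.005,"dy": 0,"dz": 0,"twist": 0},
    {"jaw": -1,"dx": 0.01,"dy": 0,"dz": 0,"twist": 0},
    {"jaw": -1,"dx": 0.02,"dy": 0,"dz": 0,"twist": 0},
    {"jaw": -1,"dx": 0.03,"dy": 0,"dz": 0,"twist": 0},
    {"jaw": -1,"dx": 0.04,"dy": 0,"dz": 0,"twist": 0},
    {"jaw": -1,"dx": 0,"dy": 0,"dz": 0,"twist": 0},
    {"jaw": -1,"dx": 0,"dy": 0,"dz": 0,"twist": 0},
  ],
)

```text
t: 8.03
eef_pos: [0.5887, 0.1186, 0.351]
ee_rot: [3.141, 0.001, -3.141]
force: [0.9, -0.0, -3.7]
width: 0.0156
gripper_force: 45.0
```

Run:
```python
from h import *
st(); print(inscoop(snap('wrist','w5')))
```

```text
{'t': np.float64(8.033), 'q': array([ 0.524,  0.205, -0.067, -0.   , -1.298, -2.094]), 'eef_pos': array([0.589, 0.119, 0.351]), 'ee_rot': array([ 3.141e+00,  1.000e-03, -3.141e+00]), 'force': array([ 0.854, -0.031, -3.745]), 'moment': array([ 0.031, -0.199,  0.019]), 'width': np.float64(0.016), 'gripper_force': np.float64(44.999)}
[(350, 134, 727), (281, 151, 947), (275, 182, 486), (355, 181, 268), (355, 236, 305), (275, 238, 855), (280, 278, 671), (357, 277, 297)]
```

move_arm(
  increments=[
    {"jaw": -1,"dx": -0.01,"dy": 0,"dz": 0,"twist": 0},
    {"jaw": -1,"dx": -0.02,"dy": 0,"dz": 0,"twist": 0},
    {"jaw": -1,"dx": -0.025,"dy": 0,"dz": 0,"twist": 0},
    {"jaw": -1,"dx": -0.025,"dy": 0,"dz": 0,"twist": 0},
    {"jaw": -1,"dx": -0.015,"dy": 0,"dz": 0,"twist": 0},
    {"jaw": -1,"dx": -0.005,"dy": 0,"dz": 0,"twist": 0},
    {"jaw": -1,"dx": 0.01,"dy": 0,"dz": 0,"twist": 0},
    {"jaw": -1,"dx": 0.02,"dy": 0,"dz": 0,"twist": 0},
    {"jaw": -1,"dx": 0.03,"dy": 0,"dz": 0,"twist": 0},
    {"jaw": -1,"dx": 0.04,"dy": 0,"dz": 0,"twist": 0},
    {"jaw": -1,"dx": 0,"dy": 0,"dz": 0,"twist": 0},
    {"jaw": -1,"dx": 0,"dy": 0,"dz": 0,"twist": 0},
  ],
)

```text
t: 9.08
eef_pos: [0.5889, 0.1187, 0.3511]
ee_rot: [3.141, 0.001, -3.141]
force: [0.2, 0.8, -4.0]
width: 0.0156
gripper_force: 45.0
```

Run:
```python
from h import *
print(inscoop(snap('wrist','w6')))
```

```text
[(347, 102, 793), (286, 126, 994), (346, 158, 636), (275, 164, 937), (274, 217, 576), (354, 215, 145), (355, 257, 297), (275, 258, 818)]
```

move_arm(
  increments=[
    {"jaw": -1,"dx": -0.01,"dy": 0,"dz": 0,"twist": 0},
    {"jaw": -1,"dx": -0.02,"dy": 0,"dz": 0,"twist": 0},
    {"jaw": -1,"dx": -0.025,"dy": 0,"dz": 0,"twist": 0},
    {"jaw": -1,"dx": -0.025,"dy": 0,"dz": 0,"twist": 0},
    {"jaw": -1,"dx": -0.015,"dy": 0,"dz": 0,"twist": 0},
    {"jaw": -1,"dx": -0.005,"dy": 0,"dz": 0,"twist": 0},
    {"jaw": -1,"dx": 0.01,"dy": 0,"dz": 0,"twist": 0},
    {"jaw": -1,"dx": 0.02,"dy": 0,"dz": 0,"twist": 0},
    {"jaw": -1,"dx": 0.03,"dy": 0,"dz": 0,"twist": 0},
    {"jaw": -1,"dx": 0.04,"dy": 0,"dz": 0,"twist": 0},
    {"jaw": -1,"dx": -0.005,"dy": 0,"dz": 0,"twist": 0},
    {"jaw": -1,"dx": 0,"dy": 0,"dz": 0,"twist": 0},
  ],
)

```text
t: 10.13
eef_pos: [0.5942, 0.1187, 0.3509]
ee_rot: [3.141, 0.001, -3.141]
force: [1.1, 0.3, -2.8]
width: 0.0153
gripper_force: 45.0
```

```bash
cat >> h.py <<'E'
def px2w(c,u,v,z):
    i=arm.camera_info(c);E=i['extrinsics'];d=E[:3,:3]@np.linalg.inv(i['K'])@[u,v,1]
    return np.round(E[:3,3]+d*(z-E[2,3])/d[2],4)
E
python3 - <<'E'
from h import *
st()
print(inscoop(snap('wrist','w7')), px2w('wrist',394,133,.152))
pp('wrist','lump0_c',10); snap('top','t7'); pp('top','lump0_c',10)
E
```

```text
{'t': np.float64(10.133), 'q': array([ 0.519,  0.214, -0.056,  0.   , -1.3  , -2.089]), 'eef_pos': array([0.594, 0.119, 0.351]), 'ee_rot': array([ 3.141e+00,  1.000e-03, -3.141e+00]), 'force': array([ 1.127,  0.296, -2.752]), 'moment': array([-0.023, -0.4  , -0.052]), 'width': np.float64(0.015), 'gripper_force': np.float64(44.999)}
[(292, 88, 1072), (345, 116, 720), (281, 143, 986), (343, 171, 432), (273, 180, 566), (354, 227, 215), (274, 231, 828)] [0.5237 0.1677 0.152 ]
wrist lump0_c [0.5789 0.0923 0.2217] 0.61 {}
top lump0_c [0.5772 0.0919 0.2224] 0.5 {}
top lump0_c [ 0.6778 -0.4    -0.0026] 0.28 {}
```

View pics/w7.png

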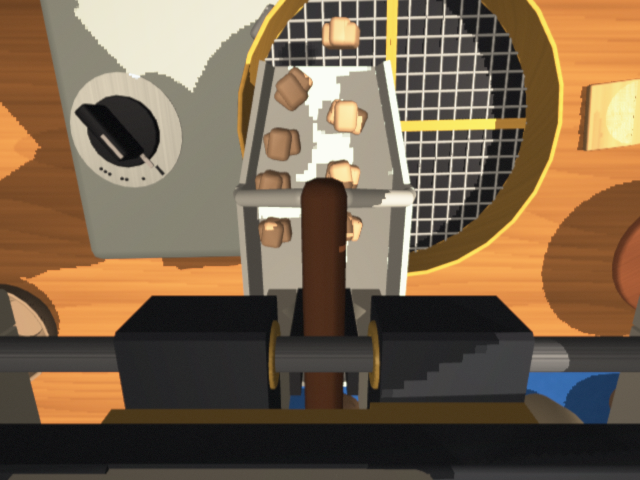

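The first lump lies at (341, 33), well inside the far-right quarter (−x, −y). Seven are still in the scoop, the next at (292, 88). I'm moving to the far-left quarter with a firmer grip.

move_arm(
  increments=[
    {"jaw": -1,"dx": -0.01,"dy": 0.008,"dz": 0,"twist": 0},
    {"jaw": -1,"dx": -0.02,"dy": 0.015,"dz": 0,"twist": 0},
    {"jaw": -1,"dx": -0.025,"dy": 0.02,"dz": 0,"twist": 0},
    {"jaw": -1,"dx": -0.025,"dy": 0.022,"dz": 0,"twist": 0},
    {"jaw": -1,"dx": -0.018,"dy": 0.02,"dz": 0,"twist": 0},
    {"jaw": -1,"dx": -0.01,"dy": 0.012,"dz": 0,"twist": 0},
    {"jaw": -1,"dx": -0.003,"dy": 0.006,"dz": 0,"twist": 0},
    {"jaw": -1,"dx": 0.01,"dy": 0,"dz": 0,"twist": 0},
    {"jaw": -1,"dx": 0.02,"dy": 0,"dz": 0,"twist": 0},
    {"jaw": -1,"dx": 0.03,"dy": 0,"dz": 0,"twist": 0},
    {"jaw": -1,"dx": 0.04,"dy": 0,"dz": 0,"twist": 0},
    {"jaw": -1,"dx": 0,"dy": 0,"dz": 0,"twist": 0},
  ],
  force=60,
)

```text
t: 11.33
eef_pos: [0.6008, 0.2206, 0.3497]
ee_rot: [-3.141, -0.004, -3.142]
force: [-0.2, 0.4, -3.8]
width: 0.0156
gripper_force: 60.0
```

```bash
cat >> h.py <<'E'
def insieve(c,im,ctr=(.5205,.1665),z=.158):
    i=arm.camera_info(c);E=np.linalg.inv(i['extrinsics']);K=i['K']
    a=np.linspace(0,6.28,60);P=np.c_[ctr[0]+.09*np.cos(a),ctr[1]+.09*np.sin(a),np.full(60,.152),np.ones(60)]@E[:3].T@K.T
    roi=np.zeros(im.shape[:2],np.uint8);cv2.fillPoly(roi,[np.int32(P[:,:2]/P[:,2:])],1)
    h=cv2.cvtColor(im,cv2.COLOR_BGR2HSV)
    m=((h[...,0]<20)&(h[...,1]>70)&(h[...,1]<170)&(h[...,2]>70)).astype(np.uint8)&roi
    n,l,s,cc=cv2.connectedComponentsWithStats(cv2.morphologyEx(m,cv2.MORPH_OPEN,np.ones((2,2))))
    return [((px2w(c,*cc[k],z)[:2]-ctr).round(3).tolist(),int(s[k][4])) for k in range(1,n) if s[k][4]>12]
E
python3 - <<'E'
from h import *
st()
im=snap('wrist','w8');print(inscoop(im));print(insieve('wrist',im))
im=snap('top','t8');print(insieve('top',im))
E
```

```text
{'t': np.float64(11.333), 'q': array([ 6.550e-01,  2.740e-01,  2.300e-02, -2.000e-03, -1.323e+00,
       -2.226e+00]), 'eef_pos': array([0.601, 0.221, 0.35 ]), 'ee_rot': array([-3.141, -0.004, -3.142]), 'force': array([-0.173,  0.382, -3.768]), 'moment': array([-0.115,  0.296,  0.003]), 'width': np.float64(0.016), 'gripper_force': np.float64(60.0)}
[(292, 66, 474), (345, 81, 844), (284, 119, 850), (339, 149, 598), (276, 166, 624), (271, 215, 362)]
[([-0.062, -0.037], 572), ([-0.039, 0.034], 1323), ([-0.022, 0.069], 730), ([0.002, 0.025], 730), ([-0.001, -0.061], 22), ([-0.001, -0.03], 18), ([0.0, -0.081], 16), ([0.006, -0.039], 24), ([0.005, -0.009], 30), ([0.007, -0.064], 38), ([0.022, 0.064], 470), ([0.02, -0.003], 22), ([0.035, 0.018], 525), ([0.053, 0.045], 183), ([0.052, 0.063], 183), ([0.063, 0.054], 60), ([0.068, 0.042], 164), ([0.071, 0.014], 279), ([0.079, 0.04], 18)]
[([0.045, 0.041], 107), ([0.019, 0.077], 58), ([0.006, 0.047], 54), ([-0.006, 0.031], 16), ([-0.019, 0.078], 68), ([-0.041, 0.051], 62), ([-0.069, -0.038], 90)]
```

move_arm(
  increments=[
    {"jaw": -1,"dx": -0.01,"dy": 0,"dz": 0,"twist": 0},
    {"jaw": -1,"dx": -0.02,"dy": 0,"dz": 0,"twist": 0},
    {"jaw": -1,"dx": -0.025,"dy": 0,"dz": 0,"twist": 0},
    {"jaw": -1,"dx": -0.025,"dy": 0,"dz": 0,"twist": 0},
    {"jaw": -1,"dx": -0.017,"dy": 0,"dz": 0,"twist": 0},
    {"jaw": -1,"dx": -0.008,"dy": 0,"dz": 0,"twist": 0},
    {"jaw": -1,"dx": 0.01,"dy": 0,"dz": 0,"twist": 0},
    {"jaw": -1,"dx": 0.02,"dy": 0,"dz": 0,"twist": 0},
    {"jaw": -1,"dx": 0.03,"dy": 0,"dz": 0,"twist": 0},
    {"jaw": -1,"dx": 0.04,"dy": 0,"dz": 0,"twist": 0},
    {"jaw": -1,"dx": 0,"dy": 0,"dz": 0,"twist": 0},
    {"jaw": -1,"dx": 0,"dy": 0,"dz": 0,"twist": 0},
  ],
)

```text
t: 12.43
eef_pos: [0.6106, 0.2218, 0.351]
ee_rot: [3.141, 0.001, -3.141]
force: [1.1, 0.8, -2.5]
width: 0.0159
gripper_force: 60.0
```

Run:
```python
from h import *
st()
im=snap('wrist','w9');print(inscoop(im));print([r for r in insieve('wrist',im) if r[1]>300])
im=snap('top','t9');print(insieve('top',im))
```

```text
{'t': np.float64(12.433), 'q': array([ 0.648,  0.288,  0.043,  0.   , -1.325, -2.218]), 'eef_pos': array([0.611, 0.222, 0.351]), 'ee_rot': array([ 3.141e+00,  1.000e-03, -3.141e+00]), 'force': array([ 1.144,  0.84 , -2.5  ]), 'moment': array([ 0.01 , -0.259,  0.029]), 'width': np.float64(0.016), 'gripper_force': np.float64(59.999)}
[(289, 95, 991), (337, 117, 617), (280, 148, 619), (339, 171, 309), (271, 182, 425)]
[([-0.056, 0.059], 543), ([-0.004, 0.031], 944), ([0.01, 0.063], 484), ([0.031, 0.023], 481), ([0.058, 0.054], 760), ([0.055, 0.016], 463)]
[([0.054, 0.04], 29), ([0.046, 0.071], 14), ([0.031, 0.044], 56), ([0.013, 0.078], 66), ([0.002, 0.052], 52), ([-0.006, 0.034], 23), ([-0.063, 0.052], 105), ([-0.068, -0.038], 93)]
```

View pics/w9.png

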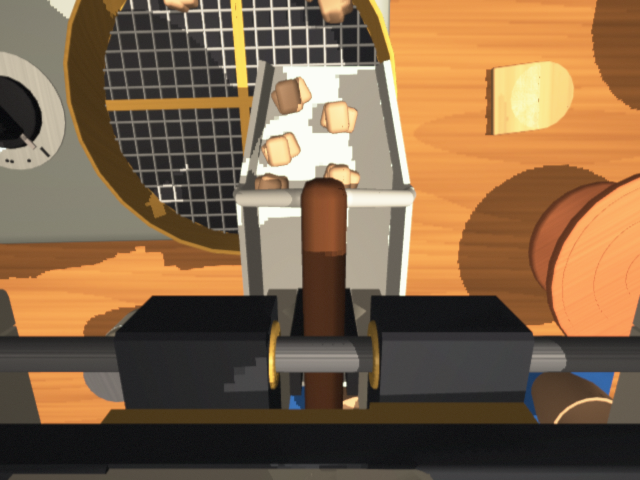

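Two lumps show in the sieve: A at (180, 0) and B at (335, 5). Five show in the scoop and one may be hidden. I'm turning the scoop to point −y for the two near (+x) quarters.

move_arm(
  increments=[
    {"jaw": -1,"dx": 0.003,"dy": 0.01,"dz": 0,"twist": 0},
    {"jaw": -1,"dx": 0.006,"dy": 0.02,"dz": 0,"twist": 0},
    {"jaw": -1,"dx": 0.008,"dy": 0.03,"dz": 0,"twist": 0},
    {"jaw": -1,"dx": 0.008,"dy": 0.035,"dz": 0,"twist": 0},
    {"jaw": -1,"dx": 0.008,"dy": 0.035,"dz": 0,"twist": 0},
    {"jaw": -1,"dx": 0.006,"dy": 0.03,"dz": 0,"twist": 0},
    {"jaw": -1,"dx": 0.004,"dy": 0.025,"dz": 0,"twist": 0},
    {"jaw": -1,"dx": 0.003,"dy": 0.012,"dz": 0,"twist": 0},
    {"jaw": -1,"dx": 0,"dy": 0.006,"dz": 0,"twist": -0.03},
    {"jaw": -1,"dx": 0,"dy": 0,"dz": 0,"twist": -0.07},
    {"jaw": -1,"dx": 0,"dy": 0,"dz": 0,"twist": -0.11},
    {"jaw": -1,"dx": 0,"dy": 0,"dz": 0,"twist": -0.12},
  ],
)

```text
t: 13.53
eef_pos: [0.5664, 0.4248, 0.3497]
ee_rot: [-3.141, -0.0, -2.806]
force: [-0.6, 0.1, -4.6]
width: 0.0154
gripper_force: 60.0
```

move_arm(
  increments=[
    {"jaw": -1,"dx": 0,"dy": 0,"dz": 0,"twist": -0.12},
    {"jaw": -1,"dx": 0,"dy": 0,"dz": 0,"twist": -0.12},
    {"jaw": -1,"dx": 0,"dy": 0,"dz": 0,"twist": -0.12},
    {"jaw": -1,"dx": 0,"dy": 0,"dz": 0,"twist": -0.12},
    {"jaw": -1,"dx": 0,"dy": 0,"dz": 0,"twist": -0.12},
    {"jaw": -1,"dx": 0,"dy": 0,"dz": 0,"twist": -0.12},
    {"jaw": -1,"dx": 0,"dy": 0,"dz": 0,"twist": -0.12},
    {"jaw": -1,"dx": 0,"dy": 0,"dz": 0,"twist": -0.12},
    {"jaw": -1,"dx": 0,"dy": 0,"dz": 0,"twist": -0.11},
    {"jaw": -1,"dx": 0,"dy": 0,"dz": 0,"twist": -0.09},
    {"jaw": -1,"dx": 0,"dy": 0,"dz": 0,"twist": -0.06},
    {"jaw": -1,"dx": 0,"dy": 0,"dz": 0,"twist": -0.021},
  ],
)

```text
t: 14.53
eef_pos: [0.5665, 0.4244, 0.3499]
ee_rot: [3.141, -0.0, -1.568]
force: [-0.1, 0.4, -3.0]
width: 0.0155
gripper_force: 60.0
```

Run:
```python
from h import *
st()
im=snap('wrist','w10');print(inscoop(im));print([r for r in insieve('wrist',im) if r[1]>100])
im=snap('top','t10');print(insieve('top',im))
```

```text
{'t': np.float64(14.533), 'q': array([ 0.917,  0.388,  0.185,  0.   , -1.368, -0.915]), 'eef_pos': array([0.566, 0.424, 0.35 ]), 'ee_rot': array([ 3.141, -0.   , -1.568]), 'force': array([-0.114,  0.398, -3.026]), 'moment': array([ 0.064,  0.127, -0.   ]), 'width': np.float64(0.015), 'gripper_force': np.float64(59.998)}
[(325, 62, 778), (292, 95, 1068), (337, 118, 963), (281, 149, 956), (341, 173, 452), (272, 181, 452)]
[]
[([-0.056, 0.06], 47), ([-0.068, -0.038], 84), ([-0.072, 0.043], 43)]
```

move_arm(
  increments=[
    {"jaw": -1,"dx": 0,"dy": 0.004,"dz": 0,"twist": 0},
    {"jaw": -1,"dx": 0.005,"dy": 0.004,"dz": 0,"twist": 0},
    {"jaw": -1,"dx": 0.015,"dy": 0,"dz": 0,"twist": 0},
    {"jaw": -1,"dx": 0.025,"dy": 0,"dz": 0,"twist": 0},
    {"jaw": -1,"dx": 0.04,"dy": 0,"dz": 0,"twist": 0},
    {"jaw": -1,"dx": 0,"dy": 0,"dz": 0,"twist": 0},
    {"jaw": -1,"dx": 0,"dy": 0,"dz": 0,"twist": 0},
  ],
)

```text
t: 15.22
eef_pos: [0.5574, 0.3373, 0.3514]
ee_rot: [-3.141, 0.001, -1.573]
force: [0.8, -0.2, -3.9]
width: 0.0155
gripper_force: 60.0
```

Run:
```python
from h import *
st()
im=snap('wrist','w11');print(inscoop(im));print([r for r in insieve('wrist',im) if r[1]>100])
im2=snap('top','t11');print(insieve('top',im2))
im3=snap('scene','s11')
a=cv2.resize(im[:300,150:500],None,fx=1.1,fy=1.1); b=cv2.resize(im2[190:310,190:320],None,fx=3,fy=3,interpolation=cv2.INTER_CUBIC)
c=cv2.resize(im3[140:230,300:420],None,fx=2.5,fy=2.5,interpolation=cv2.INTER_CUBIC)
o=np.zeros((590,790,3),np.uint8);o[:a.shape[0],:a.shape[1]]=a;o[:360,400:790]=b;o[360:585,:300]=c
cv2.imwrite('pics/c11.png',o)
```

```text
{'t': np.float64(15.217), 'q': array([ 0.843,  0.29 ,  0.048,  0.   , -1.327, -0.846]), 'eef_pos': array([0.557, 0.337, 0.351]), 'ee_rot': array([-3.141e+00,  1.000e-03, -1.573e+00]), 'force': array([ 0.796, -0.232, -3.913]), 'moment': array([ 0.204,  0.066, -0.018]), 'width': np.float64(0.016), 'gripper_force': np.float64(59.999)}
[(344, 76, 1062), (286, 114, 1005), (346, 149, 948), (276, 158, 912)]
[([0.052, 0.037], 1059), ([-0.072, 0.042], 451), ([0.022, 0.062], 1074), ([-0.055, 0.062], 444)]
[([0.053, 0.038], 61), ([0.027, 0.08], 19), ([-0.055, 0.061], 53), ([-0.072, 0.043], 45), ([-0.068, -0.039], 68)]
```

View pics/c11.png

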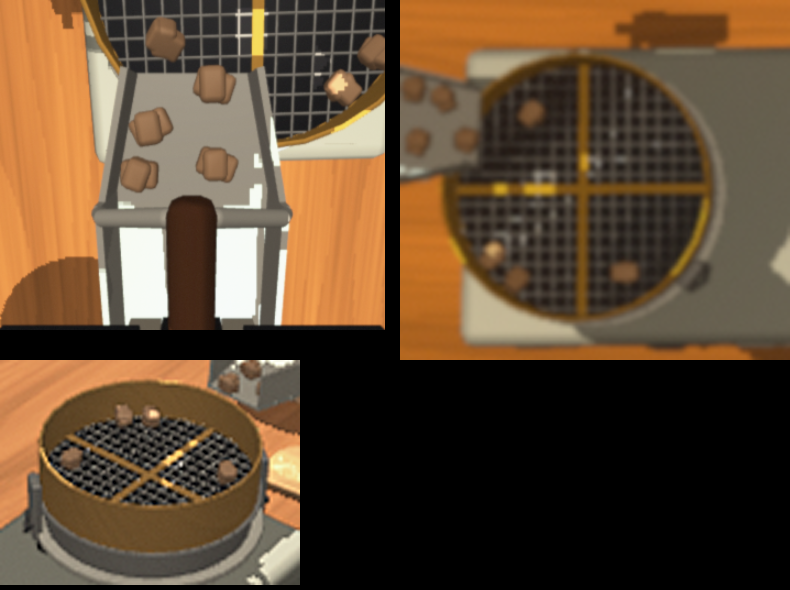

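A has 1 lump, B 2 and C 1, all well placed; 4 remain in the scoop, with the next at the lip. One more pulse goes into C.

move_arm(
  increments=[
    {"jaw": -1,"dx": -0.01,"dy": -0.003,"dz": 0,"twist": 0},
    {"jaw": -1,"dx": -0.02,"dy": -0.003,"dz": 0,"twist": 0},
    {"jaw": -1,"dx": -0.025,"dy": -0.002,"dz": 0,"twist": 0},
    {"jaw": -1,"dx": -0.02,"dy": 0,"dz": 0,"twist": 0},
    {"jaw": -1,"dx": -0.01,"dy": 0,"dz": 0,"twist": 0},
    {"jaw": -1,"dx": 0.005,"dy": 0,"dz": 0,"twist": 0},
    {"jaw": -1,"dx": 0.015,"dy": 0,"dz": 0,"twist": 0},
    {"jaw": -1,"dx": 0.025,"dy": 0,"dz": 0,"twist": 0},
    {"jaw": -1,"dx": 0.04,"dy": 0,"dz": 0,"twist": 0},
    {"jaw": -1,"dx": 0,"dy": 0,"dz": 0,"twist": 0},
    {"jaw": -1,"dx": 0,"dy": 0,"dz": 0,"twist": 0},
  ],
)

```text
t: 16.28
eef_pos: [0.5657, 0.3372, 0.3512]
ee_rot: [-3.141, 0.0, -1.573]
force: [-0.1, -0.3, -4.2]
width: 0.0155
gripper_force: 60.0
```

Run:
```python
from h import *
st()
im=snap('wrist','w12');print(inscoop(im));print([r for r in insieve('wrist',im) if r[1]>100])
im=snap('top','t12');print(insieve('top',im))
```

```text
{'t': np.float64(16.283), 'q': array([ 0.833,  0.303,  0.064,  0.   , -1.332, -0.836]), 'eef_pos': array([0.566, 0.337, 0.351]), 'ee_rot': array([-3.141,  0.   , -1.573]), 'force': array([-0.139, -0.347, -4.152]), 'moment': array([0.128, 0.119, 0.008]), 'width': np.float64(0.015), 'gripper_force': np.float64(59.999)}
[(293, 79, 1118), (354, 118, 994), (281, 129, 959)]
[([0.025, 0.021], 562), ([0.053, 0.039], 738), ([-0.072, 0.042], 447), ([0.06, 0.06], 477), ([-0.055, 0.062], 558), ([0.022, 0.084], 412)]
[([0.051, 0.038], 59), ([0.018, 0.021], 62), ([-0.055, 0.06], 52), ([-0.072, 0.043], 47), ([-0.068, -0.039], 68)]
```

C now holds two lumps. Next is quarter D (+x, −y).

move_arm(
  increments=[
    {"jaw": -1,"dx": 0,"dy": 0.003,"dz": 0,"twist": 0},
    {"jaw": -1,"dx": 0.005,"dy": 0.004,"dz": 0,"twist": 0},
    {"jaw": -1,"dx": 0.012,"dy": 0.003,"dz": 0,"twist": 0},
    {"jaw": -1,"dx": 0.024,"dy": 0,"dz": 0,"twist": 0},
    {"jaw": -1,"dx": 0.04,"dy": 0,"dz": 0,"twist": 0},
    {"jaw": -1,"dx": 0,"dy": 0,"dz": 0,"twist": 0},
    {"jaw": -1,"dx": 0,"dy": 0,"dz": 0,"twist": 0},
  ],
)

```text
t: 16.97
eef_pos: [0.5551, 0.2568, 0.3508]
ee_rot: [-3.141, 0.0, -1.572]
force: [-0.7, 0.1, -4.1]
width: 0.0153
gripper_force: 60.0
```

Run:
```python
from h import *
st()
im=snap('wrist','w13');print(inscoop(im));print([r for r in insieve('wrist',im) if r[1]>100])
im=snap('top','t13');print(insieve('top',im))
```

```text
{'t': np.float64(16.967), 'q': array([ 0.752,  0.224, -0.043,  0.   , -1.304, -0.754]), 'eef_pos': array([0.555, 0.257, 0.351]), 'ee_rot': array([-3.141,  0.   , -1.572]), 'force': array([-0.702,  0.092, -4.077]), 'moment': array([0.176, 0.068, 0.007]), 'width': np.float64(0.015), 'gripper_force': np.float64(59.999)}
[(355, 87, 1071), (288, 92, 1019)]
[([0.042, -0.058], 779), ([-0.067, -0.037], 848), ([0.012, -0.012], 1071), ([0.058, -0.008], 1021), ([-0.071, 0.043], 306), ([-0.053, 0.061], 206), ([0.035, 0.069], 676)]
[([0.062, 0.007], 99), ([0.032, -0.064], 71), ([0.021, 0.004], 97), ([-0.063, 0.052], 104), ([-0.068, -0.039], 68)]
```

move_arm(
  increments=[
    {"jaw": -1,"dx": -0.01,"dy": 0.01,"dz": 0,"twist": 0},
    {"jaw": -1,"dx": -0.02,"dy": 0.02,"dz": 0,"twist": 0},
    {"jaw": -1,"dx": -0.025,"dy": 0.025,"dz": 0,"twist": 0},
    {"jaw": -1,"dx": -0.018,"dy": 0.017,"dz": 0,"twist": 0},
    {"jaw": -1,"dx": -0.007,"dy": 0.008,"dz": 0,"twist": 0},
    {"jaw": -1,"dx": 0.004,"dy": 0,"dz": 0,"twist": 0},
    {"jaw": -1,"dx": 0.01,"dy": 0,"dz": 0,"twist": 0},
    {"jaw": -1,"dx": 0.022,"dy": 0,"dz": 0,"twist": 0},
    {"jaw": -1,"dx": 0.04,"dy": 0,"dz": 0,"twist": 0},
    {"jaw": -1,"dx": 0,"dy": 0,"dz": 0,"twist": 0},
    {"jaw": -1,"dx": 0,"dy": 0,"dz": 0,"twist": 0},
  ],
)

```text
t: 17.98
eef_pos: [0.4758, 0.2597, 0.3507]
ee_rot: [-3.141, 0.0, -1.574]
force: [0.4, 0.5, -2.4]
width: 0.0158
gripper_force: 60.0
```

Run:
```python
from h import *
st()
im=snap('wrist','w14');print(inscoop(im));print([r for r in insieve('wrist',im) if r[1]>100])
im=snap('top','t14');print(insieve('top',im))
```

```text
{'t': np.float64(17.983), 'q': array([ 0.861,  0.105, -0.188,  0.   , -1.277, -0.865]), 'eef_pos': array([0.476, 0.26 , 0.351]), 'ee_rot': array([-3.141,  0.   , -1.574]), 'force': array([ 0.439,  0.501, -2.411]), 'moment': array([ 0.146,  0.056, -0.026]), 'width': np.float64(0.016), 'gripper_force': np.float64(59.999)}
[]
[([-0.034, -0.038], 1126), ([-0.066, -0.039], 1130), ([0.02, 0.022], 316), ([0.052, 0.04], 367), ([-0.044, 0.068], 383)]
[([0.052, 0.039], 85), ([0.033, -0.072], 72), ([0.02, 0.02], 75), ([-0.005, 0.033], 26), ([-0.043, -0.005], 81), ([-0.036, -0.037], 60), ([-0.064, -0.039], 104)]
```

move_arm(
  increments=[
    {"jaw": -1,"dx": 0.01,"dy": 0,"dz": 0,"twist": 0},
    {"jaw": -1,"dx": 0.02,"dy": -0.005,"dz": 0,"twist": 0},
    {"jaw": -1,"dx": 0.03,"dy": -0.006,"dz": 0,"twist": 0},
    {"jaw": -1,"dx": 0.04,"dy": -0.007,"dz": 0,"twist": 0},
    {"jaw": -1,"dx": 0.04,"dy": -0.007,"dz": 0,"twist": 0},
    {"jaw": -1,"dx": 0.04,"dy": -0.007,"dz": 0,"twist": 0},
    {"jaw": -1,"dx": 0.04,"dy": -0.007,"dz": 0,"twist": 0},
    {"jaw": -1,"dx": 0.04,"dy": -0.007,"dz": 0,"twist": 0},
    {"jaw": -1,"dx": 0.04,"dy": -0.007,"dz": 0,"twist": 0},
    {"jaw": -1,"dx": 0.04,"dy": -0.007,"dz": 0,"twist": 0},
    {"jaw": -1,"dx": 0.04,"dy": -0.007,"dz": 0,"twist": 0},
    {"jaw": -1,"dx": 0.04,"dy": -0.007,"dz": 0,"twist": 0},
  ],
)

```text
t: 19.08
eef_pos: [0.5496, -0.1592, 0.3501]
ee_rot: [3.142, -0.0, -1.57]
force: [2.0, 0.6, -2.7]
width: 0.0156
gripper_force: 60.0
```

Run:
```python
from h import *
st()
im=snap('wrist','w15');print(inscoop(im))
im=snap('top','t15');print(insieve('top',im))
s=snap('scene','s15');print(insieve('scene',s))
```

```text
{'t': np.float64(19.083), 'q': array([ 0.06 ,  0.157, -0.128,  0.   , -1.286, -0.059]), 'eef_pos': array([ 0.55 , -0.159,  0.35 ]), 'ee_rot': array([ 3.142, -0.   , -1.57 ]), 'force': array([ 1.956,  0.562, -2.733]), 'moment': array([ 0.187, -0.145,  0.043]), 'width': np.float64(0.016), 'gripper_force': np.float64(60.0)}
[(327, 62, 702)]
[([0.013, -0.031], 2734), ([-0.063, 0.052], 105)]
[([-0.063, 0.041], 15), ([-0.045, 0.058], 25), ([0.006, 0.076], 13), ([-0.059, -0.037], 42), ([0.025, 0.021], 48), ([0.038, -0.052], 895), ([-0.013, -0.035], 44), ([0.06, 0.036], 37)]
```

move_arm(
  increments=[
    {"jaw": -1,"dx": 0.04,"dy": 0,"dz": 0,"twist": 0},
    {"jaw": -1,"dx": 0.04,"dy": 0,"dz": 0,"twist": 0},
    {"jaw": -1,"dx": 0.04,"dy": 0,"dz": 0,"twist": 0},
    {"jaw": -1,"dx": 0.035,"dy": 0,"dz": 0,"twist": 0},
    {"jaw": -1,"dx": 0.02,"dy": 0,"dz": 0,"twist": 0},
    {"jaw": -1,"dx": 0.009,"dy": 0,"dz": 0,"twist": 0.044},
    {"jaw": -1,"dx": 0,"dy": 0,"dz": 0,"twist": 0.12},
    {"jaw": -1,"dx": 0,"dy": 0,"dz": 0,"twist": 0.12},
    {"jaw": -1,"dx": 0,"dy": 0,"dz": 0,"twist": 0.12},
    {"jaw": -1,"dx": 0,"dy": 0,"dz": 0,"twist": 0.12},
    {"jaw": -1,"dx": 0,"dy": 0,"dz": 0,"twist": 0.12},
    {"jaw": -1,"dx": 0,"dy": 0,"dz": 0,"twist": 0.12},
  ],
)

```text
t: 20.23
eef_pos: [0.5499, -0.3401, 0.3499]
ee_rot: [3.141, -0.0, -2.339]
force: [0.3, 0.9, -3.2]
width: 0.0155
gripper_force: 60.0
```

move_arm(
  increments=[
    {"jaw": -1,"dx": 0,"dy": 0,"dz": 0,"twist": 0.12},
    {"jaw": -1,"dx": 0,"dy": 0,"dz": 0,"twist": 0.12},
    {"jaw": -1,"dx": 0,"dy": 0,"dz": 0,"twist": 0.12},
    {"jaw": -1,"dx": 0,"dy": 0,"dz": 0,"twist": 0.12},
    {"jaw": -1,"dx": 0,"dy": 0,"dz": 0,"twist": 0.1},
    {"jaw": -1,"dx": 0,"dy": 0,"dz": 0,"twist": 0},
  ],
)

```text
t: 20.73
eef_pos: [0.5499, -0.34, 0.35]
ee_rot: [3.141, -0.0, -2.918]
force: [-0.2, 0.0, -2.5]
width: 0.0153
gripper_force: 60.0
```

Run:
```python
from h import *
st()
im=snap('wrist','w16');print(inscoop(im))
im=snap('top','t16');print(insieve('top',im))
s=snap('scene','s16');print(insieve('scene',s))
o=np.zeros((580,790,3),np.uint8)
a=im[190:310,190:320];o[:360,:390]=cv2.resize(a,None,fx=3,fy=3,interpolation=cv2.INTER_CUBIC)
b=s[140:230,300:420];o[:300,390:790]=cv2.resize(b,(400,300),interpolation=cv2.INTER_CUBIC)
w=s[310:450,140:340];o[360:570,:300]=cv2.resize(w,(300,210))
cv2.imwrite('pics/c16.png',o)
```

```text
{'t': np.float64(20.733), 'q': array([-0.253,  0.283,  0.035, -0.   , -1.323, -1.094]), 'eef_pos': array([ 0.55, -0.34,  0.35]), 'ee_rot': array([ 3.141, -0.   , -2.918]), 'force': array([-0.152,  0.049, -2.523]), 'moment': array([ 0.012, -0.028,  0.009]), 'width': np.float64(0.015), 'gripper_force': np.float64(60.001)}
[(325, 62, 775)]
[([0.052, 0.039], 98), ([0.032, -0.072], 72), ([0.02, 0.02], 78), ([-0.02, -0.036], 83), ([-0.035, -0.066], 88), ([-0.063, 0.052], 107), ([-0.068, -0.037], 96)]
[([-0.063, 0.042], 13), ([-0.046, 0.059], 23), ([0.005, 0.073], 19), ([-0.059, -0.037], 43), ([0.025, 0.023], 58), ([0.057, 0.04], 45), ([0.037, -0.052], 912), ([-0.014, -0.033], 50)]
```

View pics/c16.png

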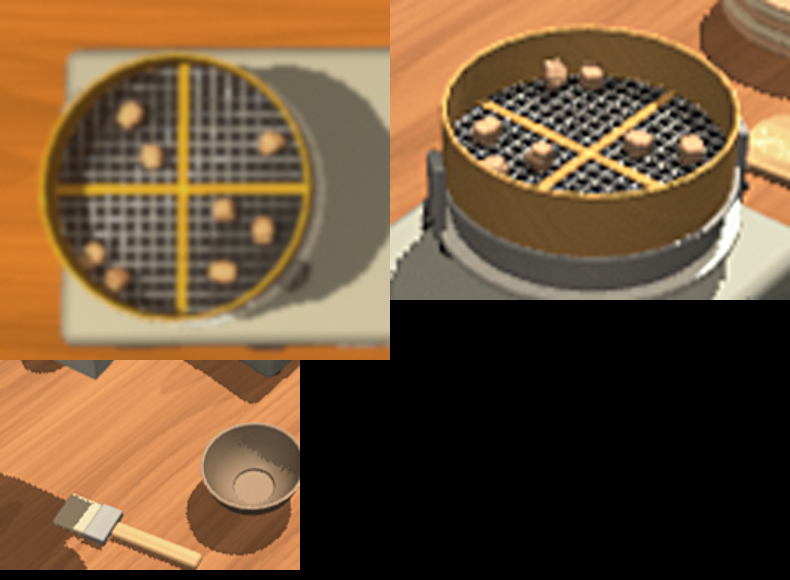

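All eight lumps are in the sieve, spread A 3, B 2, C 2, D 1. I'm lowering the scoop back to where it stood.

move_arm(
  increments=[
    {"jaw": -1,"dx": 0,"dy": -0.004,"dz": 0.02,"twist": 0},
    {"jaw": -1,"dx": 0,"dy": 0,"dz": 0.035,"twist": 0},
    {"jaw": -1,"dx": 0,"dy": 0,"dz": 0.04,"twist": 0},
    {"jaw": -1,"dx": 0,"dy": 0,"dz": 0.04,"twist": 0},
    {"jaw": -1,"dx": 0,"dy": 0,"dz": 0.03,"twist": 0},
    {"jaw": -1,"dx": 0,"dy": 0,"dz": 0.02,"twist": 0},
    {"jaw": -1,"dx": 0,"dy": 0,"dz": 0.01,"twist": 0},
    {"jaw": -1,"dx": 0,"dy": 0,"dz": 0.004,"twist": 0},
    {"jaw": -1,"dx": 0,"dy": 0,"dz": 0,"twist": 0},
    {"jaw": -1,"dx": 0,"dy": 0,"dz": 0,"twist": 0},
  ],
)

```text
t: 21.72
eef_pos: [0.5514, -0.3452, 0.1526]
ee_rot: [-3.14, 0.002, -2.914]
force: [0.5, 0.4, -2.3]
width: 0.0157
gripper_force: 60.0
```

Run:
```python
from h import *
st(); snap('wrist','w17')
pp('wrist','scoop_lip'); snap('scene','s17'); pp('scene','scoop_lip'); pp('scene','scoop_grip')
```

```text
{'t': np.float64(21.717), 'q': array([-2.600e-01,  4.310e-01, -2.180e-01,  1.000e-03, -9.200e-01,
       -1.083e+00]), 'eef_pos': array([ 0.551, -0.345,  0.153]), 'ee_rot': array([-3.140e+00,  2.000e-03, -2.914e+00]), 'force': array([ 0.498,  0.37 , -2.297]), 'moment': array([-0.018, -0.029, -0.024]), 'width': np.float64(0.016), 'gripper_force': np.float64(59.999)}
wrist scoop_lip [ 0.4481 -0.3699  0.022 ] 0.84 {}
scene scoop_lip [ 0.4471 -0.3662  0.0237] 0.74 {}
scene scoop_grip [ 0.5509 -0.3413  0.1034] 0.71 {}
```

move_arm(
  increments=[
    {"jaw": -1,"dx": 0,"dy": 0,"dz": 0.004,"twist": 0},
    {"jaw": -1,"dx": 0,"dy": 0,"dz": 0.003,"twist": 0},
    {"jaw": -1,"dx": 0,"dy": 0,"dz": 0.002,"twist": 0},
    {"jaw": -1,"dx": 0,"dy": 0,"dz": 0.001,"twist": 0},
    {"jaw": -1,"dx": 0,"dy": 0,"dz": 0,"twist": 0},
    {"jaw": -1,"dx": 0,"dy": 0,"dz": 0,"twist": 0},
  ],
  force=12,
)

```text
t: 22.47
eef_pos: [0.5505, -0.345, 0.1413]
ee_rot: [-3.141, 0.0, -2.915]
force: [-1.3, 0.0, -0.3]
width: 0.0163
gripper_force: 12.0
```

Force shows contact beginning; a last small lowering, then release.

move_arm(
  increments=[
    {"jaw": -1,"dx": 0,"dy": 0,"dz": 0.002,"twist": 0},
    {"jaw": -1,"dx": 0,"dy": 0,"dz": 0,"twist": 0},
    {"jaw": -0.3,"dx": 0,"dy": 0,"dz": 0,"twist": 0},
    {"jaw": -0.3,"dx": 0,"dy": 0,"dz": 0,"twist": 0},
    {"jaw": 0.3,"dx": 0,"dy": 0,"dz": 0,"twist": 0},
    {"jaw": 0.5,"dx": 0,"dy": 0,"dz": 0,"twist": 0},
    {"jaw": 0.5,"dx": 0,"dy": 0,"dz": -0.01,"twist": 0},
    {"jaw": 0.5,"dx": 0,"dy": 0,"dz": -0.03,"twist": 0},
    {"jaw": 0.5,"dx": 0,"dy": 0,"dz": -0.04,"twist": 0},
    {"jaw": 0.5,"dx": 0,"dy": 0,"dz": -0.04,"twist": 0},
    {"jaw": 0.5,"dx": 0,"dy": 0,"dz": -0.02,"twist": 0},
    {"jaw": 0.5,"dx": 0,"dy": 0,"dz": 0,"twist": 0},
  ],
)

```text
t: 23.47
eef_pos: [0.5525, -0.346, 0.2868]
ee_rot: [-3.135, 0.008, -2.914]
force: [0.8, 0.4, 1.1]
width: 0.0654
gripper_force: 0.0
```

Run:
```python
from h import *
st(); snap('wrist','w18')
pp('wrist','scoop_lip');pp('wrist','scoop_grip'); snap('scene','s18'); pp('scene','scoop_lip'); pp('scene','scoop_grip');pp('scene','dial_grip'); im=snap('top','t18'); pp('top','dial_grip')
# pointer/bar direction: dark pixels near the dial at z=.124
i=arm.camera_info('top');E=np.linalg.inv(i['extrinsics']);p=i['K']@(E@[.524,-.0592,.124,1])[:3];u,v=(p[:2]/p[2]).round().astype(int)
g=im[v-13:v+14,u-13:u+14].max(2);ys,xs=np.nonzero(g<45);P=np.array([px2w('top',a+u-13,b+v-13,.124)[:2] for a,b in zip(xs,ys)])
print(P.mean(0),np.linalg.svd(P-P.mean(0))[2][0],len(P))
for r in g[::2]: print(' '.join('%3d'%k for k in r))
```

```text
{'t': np.float64(23.467), 'q': array([-0.26 ,  0.319, -0.059,  0.002, -1.182, -1.084]), 'eef_pos': array([ 0.553, -0.346,  0.287]), 'ee_rot': array([-3.135,  0.008, -2.914]), 'force': array([0.838, 0.408, 1.121]), 'moment': array([-0.044, -0.095, -0.01 ]), 'width': np.float64(0.065), 'gripper_force': np.float64(0.0)}
wrist scoop_lip [ 0.4505 -0.3711  0.0013] 0.81 {}
wrist scoop_grip [ 0.5438 -0.3474  0.0915] 0.73 {}
scene scoop_lip [ 0.4517 -0.367   0.0054] 0.59 {}
scene scoop_grip [ 0.5509 -0.3444  0.089 ] 0.83 {}
scene dial_grip [ 0.5242 -0.062   0.1096] 0.7 {}
top dial_grip [ 0.5247 -0.0594  0.1047] 0.69 {}<stdin>:7: RuntimeWarning: Mean of empty slice.
  ret = ret.dtype.type(ret / rcount)
Traceback (most recent call last):
numpy.linalg.LinAlgError: 1-dimensional array given. Array must be at least two-dimensional
```

move_arm(
  increments=[
    {"jaw": 0.5,"dx": -0.002,"dy": 0.02,"dz": -0.01,"twist": 0},
    {"jaw": 0.5,"dx": -0.004,"dy": 0.033,"dz": 0,"twist": 0},
    {"jaw": 0.5,"dx": -0.005,"dy": 0.036,"dz": 0,"twist": 0},
    {"jaw": 0.5,"dx": -0.005,"dy": 0.036,"dz": 0,"twist": 0},
    {"jaw": 0.5,"dx": -0.005,"dy": 0.036,"dz": 0,"twist": 0},
    {"jaw": 0.5,"dx": -0.005,"dy": 0.036,"dz": 0,"twist": 0},
    {"jaw": 0.5,"dx": -0.005,"dy": 0.036,"dz": 0,"twist": 0},
    {"jaw": 0.5,"dx": -0.004,"dy": 0.033,"dz": 0,"twist": 0},
    {"jaw": 0.5,"dx": -0.002,"dy": 0.02,"dz": 0,"twist": 0},
    {"jaw": 0.5,"dx": 0,"dy": 0,"dz": 0,"twist": 0},
  ],
)

```text
t: 24.75
eef_pos: [0.5218, -0.0549, 0.2891]
ee_rot: [3.141, 0.0, -2.912]
force: [1.4, -0.8, -0.5]
width: 0.0657
gripper_force: 0.0
```

Run:
```python
from h import *
st(); im=snap('wrist','w19'); pp('wrist','dial_grip')
i=arm.camera_info('wrist');E=np.linalg.inv(i['extrinsics']);p=i['K']@(E@[.524,-.06,.124,1])[:3];u,v=(p[:2]/p[2]).round().astype(int);print(u,v)
g=im.max(2);m=(g<55).astype(np.uint8);m[:v-70]=0;m[v+70:]=0;m[:,:u-70]=0;m[:,u+70:]=0;m[288:]=0
n,l,s,c=cv2.connectedComponentsWithStats(m)
print([(s[k].tolist(),c[k].round()) for k in range(1,n) if s[k][4]>60])
for r in arm.silhouettes('wrist','dial_grip')[:2]:
    q=r['pixels'];ys,xs=np.nonzero(q);print('sil',r['score'],len(xs),xs.min(),xs.max(),ys.min(),ys.max())
print('rows',v-60)
for r in g[v-60:v+60:5,u-70:u+70:4]: print(''.join('#' if k<40 else '+' if k<70 else '.' if k<140 else '-' if k<200 else 'W' for k in r))
```

```text
{'t': np.float64(24.75), 'q': array([ 2.690e-01,  1.130e-01, -3.210e-01, -1.000e-03, -1.137e+00,
       -1.610e+00]), 'eef_pos': array([ 0.522, -0.055,  0.289]), 'ee_rot': array([ 3.141,  0.   , -2.912]), 'force': array([ 1.407, -0.814, -0.548]), 'moment': array([-0.006,  0.073,  0.009]), 'width': np.float64(0.066), 'gripper_force': np.float64(0.0)}
wrist dial_grip [ 0.5251 -0.0584  0.1084] 0.64 {}
322 245
[([280, 189, 76, 82, 4379], array([317., 226.]))]
sil 0.75 4748 279 355 188 271
rows 185
.....----WWWWWWWWWWWWWWWWWWWWWWWWWW
....-----WWW-.#####.WWWWWWWWWWWWWWW
...--------+######++##-WWWWWWWWWWWW
...------.###########+++WWWWWWWWWWW
..------.#############+++WWWWWWWWWW
..------##############+##.WWWWWWWWW
..-----.################++WWWWWWWWW
.------################+##WWWWWWWWW
.------##############+####.WWWWWWWW
..-----#########+#########-WWWWWWW-
..-----+##################WWWWWWWW.
..----W-#########+########WWWWWWWW.
...---WW+#######.W+######WWWWWWWW..
...---WWW+#######W.#####-WWWWWWWW..
--..--+WWW.######.W+###WWWWWWWWW-..
WWWWWWW.WWWW.#####W-+#WWWWWWWWWW...
WWWWW-WWWWWWWWWWW++W+#WWWWWWWWWW-..
WWWWWWWWWWW.WWWWWW#-WW.WWWWWWWWW...
WWWWWWWWWWWWWWWW-WWWWW.WWWWWWWWW...
WWWWWWWWWWWWWWWWWWWWWWWWWWWWWWWW...
WWWWWWWWWWWWWWWWWWWWWWWWWWWWWWWW...
WWWWWWWWWWWWWWWWWWWWWWWWWWWWWWWW...
WWWWWWWWWWWWWWWWWWWWWWWWWWWWWWWW-..
WWWWWWWWWWWWWWWWWWWWWWWWWWWWWWWWW..
```

Run:
```python
from h import *
im=cv2.imread('pics/w19.png');g=im.max(2)
sub=g[232:290,305:365]
for r in sub[::2,::1]: print(''.join('#' if k<40 else '+' if k<70 else '.' if k<140 else '-' if k<200 else 'W' for k in r))
# dark bar edges with gradients: Canny lines inside blob
e=cv2.Canny(cv2.equalizeHist(np.clip(g,0,90).astype(np.uint8)),40,120)
for L in cv2.HoughLinesP(e[185:275,275:360],1,np.pi/180,15,minLineLength=18,maxLineGap=3)[:,0]:
    a=px2w('wrist',L[0]+275,L[1]+185,.124)[:2];b=px2w('wrist',L[2]+275,L[3]+185,.124)[:2];d=b-a
    print((L+[275,185,275,185]).tolist(),a,b,round(np.degrees(np.arctan2(d[1],d[0]))%180,1),round(np.linalg.norm(d)*1000))
```

```text
#############++##################################++-WWWWWWWW
#######+#+##+++###################+###########+###.-WWWWWWWW
##########++++++#################################+.WWWWWWWWW
############++++++#############################++.WWWWWWWWWW
########+####+++++################+#############.WWWWWWWWWWW
###########+++.++++############################.-WWWWWWWWWWW
##########+.-WW-.+++##########################+-WWWWWWWWWWWW
##########+.WWWW-.+++########################+-WWWWWWWWWWWWW
###########+.WWWW-.++############+#########+.WWWWWWWWWWWWWWW
############+.WWWW-.+++##################+.-WWWWWWWWWWWWWWWW
#############+.WWWW-.+++################+.WWWWWWWWWWWWWWWWWW
##############+.WWWW-.+++#############+.WWWWWWWWWWWWWWWWWWWW
##############++.WWWW-.+++#########+..WWWWWWWWWWWWWWWWWWWWWW
################+.WWWW-.+++#####+.-WWWWWWWWWWWWWWWWWWWWWWWWW
################++.WWWW-.+++####.WWWWWWWWWWWWWWWWWWWWWWWWWWW
...++#############+-WWWW-.+++###.WWWWWWWWWWWWWWWWWWWWWWWWWWW
WWWWW-----....+####+-WWWW-.+++##.WWWWWWWWWWWWWWWWWWWWWWWWWWW
WWWWWWWWWWWWWWW.####+-WWWW-.++#+.-WWWWWWWWWWWWWWWWWWWWWWWWWW
WW
[... 487 characters left out ...]
WWWWWWWWWWWWWWWWWWWWWWWWWWWWWWWWWWWWWWWWWWWWWWWWWWWWWWWWWWW
WWWWWWWWWWWWWWWWWWWWWWWWWWWWWWWWWWWWWWWWWWWWWWWWWWWWWWWWWWWW
WWWWWWWWWWWWWWWWWWWWWWWWWWWWWWWWWWWWWWWWWWWWWWWWWWWWWWWWWWWW
[313, 201, 327, 230] [ 0.4955 -0.0732] [ 0.5128 -0.0595] 38.4 22
[318, 223, 337, 265] [ 0.5094 -0.0666] [ 0.5359 -0.0469] 36.6 33
[321, 243, 332, 267] [ 0.5228 -0.0614] [ 0.5382 -0.0499] 36.8 19
[308, 238, 319, 261] [ 0.5213 -0.0709] [ 0.5359 -0.0598] 37.2 18
[312, 200, 336, 252] [ 0.495 -0.074] [ 0.5268 -0.0498] 37.3 40
[284, 226, 300, 255] [ 0.5167 -0.0886] [ 0.5346 -0.0737] 39.8 23
[316, 246, 326, 268] [ 0.5257 -0.0643] [ 0.5399 -0.0539] 36.2 18
[305, 190, 325, 189] [ 0.4895 -0.08  ] [ 0.4858 -0.0672] 106.1 13
```

The bar's edges and white pointer lie at a yaw of about 37°, centred near (320, 240) in the wrist picture. I'll align with the bar and descend.

move_arm(
  increments=[
    {"jaw": 0.5,"dx": 0,"dy": 0,"dz": 0,"twist": -0.1},
    {"jaw": 0.5,"dx": 0,"dy": 0,"dz": 0,"twist": -0.115},
    {"jaw": 0.5,"dx": 0,"dy": 0,"dz": 0,"twist": -0.1},
    {"jaw": 0.5,"dx": 0,"dy": 0,"dz": 0,"twist": -0.1},
    {"jaw": 0.5,"dx": 0.001,"dy": -0.005,"dz": 0.02,"twist": 0},
    {"jaw": 0.5,"dx": 0,"dy": 0,"dz": 0.035,"twist": 0},
    {"jaw": 0.5,"dx": 0,"dy": 0,"dz": 0.035,"twist": 0},
    {"jaw": 0.5,"dx": 0,"dy": 0,"dz": 0.02,"twist": 0},
    {"jaw": 0.5,"dx": 0,"dy": 0,"dz": 0.01,"twist": 0},
    {"jaw": 0.5,"dx": 0,"dy": 0,"dz": 0,"twist": 0},
    {"jaw": 0.5,"dx": 0,"dy": 0,"dz": 0,"twist": 0},
  ],
)

```text
t: 25.82
eef_pos: [0.5249, -0.0632, 0.1695]
ee_rot: [-3.141, -0.001, -2.5]
force: [-0.2, -0.4, 0.8]
width: 0.0652
gripper_force: 0.0
```

move_arm(
  increments=[
    {"jaw": 0.5,"dx": -0.001,"dy": 0.003,"dz": 0.006,"twist": 0},
    {"jaw": 0.2,"dx": 0,"dy": 0,"dz": 0,"twist": 0},
    {"jaw": -1,"dx": 0,"dy": 0,"dz": 0,"twist": 0},
    {"jaw": -1,"dx": 0,"dy": 0,"dz": 0,"twist": 0},
    {"jaw": -1,"dx": 0,"dy": 0,"dz": 0,"twist": 0},
    {"jaw": -1,"dx": 0,"dy": 0,"dz": 0,"twist": 0},
    {"jaw": -1,"dx": 0,"dy": 0,"dz": 0,"twist": 0},
    {"jaw": -1,"dx": 0,"dy": 0,"dz": 0,"twist": 0},
    {"jaw": -1,"dx": 0,"dy": 0,"dz": 0,"twist": 0},
    {"jaw": -1,"dx": 0,"dy": 0,"dz": 0,"twist": 0},
  ],
  force=35,
)

```text
t: 26.65
eef_pos: [0.5234, -0.0595, 0.1632]
ee_rot: [3.141, -0.0, -2.5]
force: [-1.7, 2.4, 2.5]
width: 0.0127
gripper_force: 35.0
```

move_arm(
  increments=[
    {"jaw": -1,"dx": 0,"dy": 0,"dz": 0,"twist": 0.05},
    {"jaw": -1,"dx": 0,"dy": 0,"dz": 0,"twist": 0.08},
    {"jaw": -1,"dx": 0,"dy": 0,"dz": 0,"twist": 0.08},
    {"jaw": -1,"dx": 0,"dy": 0,"dz": 0,"twist": 0.08},
    {"jaw": -1,"dx": 0,"dy": 0,"dz": 0,"twist": 0.08},
    {"jaw": -1,"dx": 0,"dy": 0,"dz": 0,"twist": 0.08},
    {"jaw": -1,"dx": 0,"dy": 0,"dz": 0,"twist": 0.08},
    {"jaw": -1,"dx": 0,"dy": 0,"dz": 0,"twist": 0.08},
    {"jaw": -1,"dx": 0,"dy": 0,"dz": 0,"twist": 0.08},
    {"jaw": -1,"dx": 0,"dy": 0,"dz": 0,"twist": 0.08},
    {"jaw": -1,"dx": 0,"dy": 0,"dz": 0,"twist": 0.08},
    {"jaw": -1,"dx": 0,"dy": 0,"dz": 0,"twist": 0.08},
  ],
)

```text
t: 27.65
eef_pos: [0.5234, -0.0596, 0.1632]
ee_rot: [-3.141, -0.0, 2.85]
force: [-0.4, 0.4, 0.0]
width: 0.0128
gripper_force: 35.0
```

move_arm(
  increments=[
    {"jaw": -1,"dx": 0,"dy": 0,"dz": 0,"twist": 0.08},
    {"jaw": -1,"dx": 0,"dy": 0,"dz": 0,"twist": 0.08},
    {"jaw": -1,"dx": 0,"dy": 0,"dz": 0,"twist": 0.08},
    {"jaw": -1,"dx": 0,"dy": 0,"dz": 0,"twist": 0.06},
    {"jaw": -1,"dx": 0,"dy": 0,"dz": 0,"twist": 0.04},
    {"jaw": -1,"dx": 0,"dy": 0,"dz": 0,"twist": 0.02},
    {"jaw": -1,"dx": 0,"dy": 0,"dz": 0,"twist": 0},
    {"jaw": -1,"dx": 0,"dy": 0,"dz": 0,"twist": 0},
  ],
)

```text
t: 28.32
eef_pos: [0.5234, -0.0596, 0.1632]
ee_rot: [-3.141, -0.0, 2.495]
force: [-0.1, -1.0, 1.5]
width: 0.0129
gripper_force: 35.0
```

Run:
```python
from h import *
st(); s=arm.get_state(); print('turned',((-2.5-s['ee_rot'][2])%(2*np.pi)))
im=snap('wrist','w20');i=arm.camera_info('wrist');E=np.linalg.inv(i['extrinsics']);p=i['K']@(E@[.524,-.0597,.124,1])[:3];u,v=(p[:2]/p[2]).round().astype(int);print(u,v)
for r in im.max(2)[220:300:4,u-60:u+60:2]: print(''.join('#' if k<40 else '+' if k<70 else '.' if k<140 else '-' if k<200 else 'W' for k in r))
t=snap('top','t20');print(insieve('top',t))
sc=snap('scene','s20');print(insieve('scene',sc))
for n in('scoop_lip','scoop_grip'): pp('scene',n)
for n in('beaker','bowl','jar','brush','rib','scoop_grip'): pp('top',n)
```

```text
{'t': np.float64(28.317), 'q': array([ 0.259,  0.241, -0.484,  0.   , -0.846, -2.477]), 'eef_pos': array([ 0.523, -0.06 ,  0.163]), 'ee_rot': array([-3.141, -0.   ,  2.495]), 'force': array([-0.089, -1.009,  1.497]), 'moment': array([-0.355,  0.188,  0.208]), 'width': np.float64(0.013), 'gripper_force': np.float64(34.964)}
turned 1.2884846408300197
329 338
-------------------------------------------------------WWWWW
--------------------------------------------------------WWWW
---------------------------------------------------------WWW
----------------..++###############++..-----------------WWWW
-------------.+##########################+.---------------WW
---------.+##################################+.------------W
------.#########################################.-----------
----.#############################################.--------W
--.#################################################.-------
-+####################################################.----W
+######################################################.----
########################################################.---
#########
[... 373 characters left out ...]
########################.............++###++
#######+.......+########################.......++###########
[([0.052, 0.04], 96), ([-0.019, -0.004], 3239)]
[([-0.063, 0.041], 15), ([-0.045, 0.058], 25), ([0.006, 0.076], 13), ([-0.059, -0.037], 42), ([0.025, 0.02], 46), ([0.04, -0.05], 844), ([-0.013, -0.035], 44), ([0.061, 0.036], 34)]
scene scoop_lip [ 0.4491 -0.3675  0.0052] 0.74 {}
scene scoop_grip [ 0.548  -0.3437  0.0907] 0.59 {}
top beaker [ 0.3553 -0.2313  0.0006] 0.58 {}
top bowl [ 0.7414 -0.2512 -0.003 ] 0.84 {}
top jar [ 0.7859  0.0042 -0.003 ] 0.97 {}
top brush [ 0.679  -0.4002 -0.0015] 0.8 {}
top rib [ 0.5048  0.449  -0.0027] 0.98 {}
top scoop_grip [ 0.5521 -0.3454  0.0964] 0.64 {}
```

```bash
python3 -c "
from h import *
print(arm.job_done()); st()"
```

```text
the job is handed in; nothing more can be done
None
the job is handed in; nothing more can be done
```

I handed the job in at about 29 s of the 72 s. All eight lumps were seen in the sieve (3, 2, 2 and 1 per quarter), the scoop stands upright where it was, and the other things measured within a few mm of where they were. The gripper is still holding the dial: it turned 1.29 rad, past the third click at 1.26, though with the fingers covering the bar I judged that from the arm's rotation, not a view of the pointer.

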